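# Find the hidden catch and pop the tray

## Robot

A 7-joint arm with a two-finger parallel gripper is mounted at the origin on the work surface. World frame = base frame: x ahead of the robot, y to its left, z up, the work surface at z = 0. Lengths are in m, angles in rad, forces in N, time in s.
With the tool pointing down it reaches from about 0.425 to 0.925 m from the base axis. Payload 6.8 kg.
Tool frame: the origin (TCP) lies where the fingers leave the gripper's body, on its centre line; the fingertips stand 73 mm ahead of it and the grasp point (between the pads) lies 54 mm ahead of it; z points along the fingers, y is the direction in which the jaws open and shut (so a half turn about z gives the same grasp; the last joint's range is limited). The gripper opens to 85 mm and grips with 20 to 120 N. Pads are 22 mm wide; open, the fingers measure 114 mm over their backs; the gripper's body (76 mm by 85 mm) begins 54 mm behind the grasp point. The pads swing forward as they close: fully open they stand 13 mm farther back than shut.
Start: joints at [-1.352, 0.477, 0.022, 1.555, -0.011, 1.109, -0.083], TCP at [0.217, 0.639, 0.304] pointing down, gripper open.
Joint ranges: [-2.96, 2.96], [-0.34, 2.1], [-1.41, 1.46], [0.24, 2.44], [-1.37, 4.51], [0.17, 1.92], [-2.96, 2.96]. Speed limits (rad/s): [2.39, 2.39, 3.14, 3.14, 3.14, 3.14, 3.14].

## Interface

Orientations are given as a rotation vector (axis times angle).
In Python, from bench import r gives the robot as it stands.
- The arm moves only by the shell command python3 -m handwheel 'ROWS' [FORCE]. ROWS is JSON, a list that holds one entry, the list of rows, each a list of 7 numbers: the shift along the world's x, y, z in m, then the turn, a rotation vector about the world's x, y, z in rad, then the finger opening in m, from 0 to 0.0854. A call has 1 to 10 rows; each row shifts and turns the commanded pose from where the row before left it; what a row does not reach is not made up. A row lasts 1/12 s, in which the tool goes at most 41.7 mm and 7.16 degrees, less where a joint would pass 70% of its speed; a pose out of reach is approached as far as the arm can. A call is refused whole if a number of a shift passes 0.0417 or a number of a turn 0.125, either way. A call with a gripper value outside its range is refused whole. The fingers move at their own pace and stop on an object; FORCE is the grip in N (left out, the last holds). Time passes only in rows, so rows that do not move let the fingers close. It gives the time, the measured TCP pose, the force and the opening at its end, in the units of the state.
- r.get_obs(): the state, without advancing time (a new reading comes with each control period).
- r.grab_frame(name): name is "side" or "top"; returns (picture, depth): 384x512x3 uint8, red, green, blue; 384x512 float32, m along the optical axis (not along the pixel's ray), 0 where there is no reading.
- r.get_calibration(name): a dict with "vertical_fov" (degrees; the focal length in pixels is half the picture's height over the tangent of half this angle, whatever the lens; pixels are square), "cx", "cy" (the principal point, pixels), "R" (3x3) and "t" (3): a world point X has camera coordinates R X + t. Camera axes: x right, y down, z forward; pixel columns grow to the right and rows downward; lengths in m; the calibration is good to about 2 mm. A picture is of the moment at which its call begins. get_calibration takes no time and is no camera call.
- r.hand_in(): hands the job in, once; it reports no verdict.
Trained networks look in the newest picture that a camera, given by its name, has taken for a name from the list of things; names that differ only in an ending like _2 or _b are one class to them, and where a whole thing is asked for, a point or a joint stands for the part that bears it (a point fixed in the world has none). Each returns a list of dicts, best first, with "p" (0 to 1); they miss things now and then, are a little off and sometimes report something else, mostly with a low value. They report only what shows in the picture. A call takes as long as a camera call.
- r.masks_of(label, camera): "pixels" (384x512 bool, what is visible of it) and "at" ([column, row] in pixels, amid what is visible of it).
The state is a dict: "clock": time; "joints": joint angles; "qvel": joint speeds; "tau": joint torques, N m; "tcp_pos": TCP position; "orientation": TCP orientation; "contact_force": force on the tool from outside, world axes, zero at the start; "moment": the same for the moment, N m; "grip_width": finger opening in m.
Only numpy, scipy, OpenCV 4.12 (cv2) and the standard library are available. Lean on these libraries where they do the work, as an engineer would, in place of code of your own. Each camera call takes 0.05 s, during which the arm holds its last target.

## Task

The tray of the low steel drawer unit has no handle: feel along the plain steel panel set into the unit's top for the flush push pad of its hidden catch, press the pad in with a fingertip until the tray springs out, then let go and move clear. Pick nothing up, and leave the bowl, jar, chew bone and comb on the unit where they are.

Things in the scene. Friction and masses are not known exactly. Their poses are not given: they have to be found in the camera images.
- unit: Low steel drawer unit, fixed, 340 (x) x 460 (y) x 90 mm high. Origin: centre of its underside, on the work surface; z up; -x is its front, where the tray comes out. Its top sheet has an oblong window 70 (x) x 188 mm (y), centred at x = -40 mm, y = 0. In it, 2.5 mm below the sheet's top face, lies a rigid flat steel panel, its top 87.5 mm above the origin.
- window (a point): Centre of the window, on the panel's top face; axes as the unit's. Somewhere in the window the catch's push pad is let into the panel: bare steel too, 46 (x) x 52 mm (y), a 1 mm gap round it, face 1.5 mm below the panel's. Its centre lies on the window's long centre line, anywhere from y = -60 to +60 mm of this point; where is not told: feel (panel hard, pad gives) or look for it.
- catch (a joint): How far the push pad goes straight down into the panel, m: 0 at rest, 0.006 at its stop; springs back. About 1.3 N starts it, 5.4 N reaches the stop. Fingertips must be wholly inside the pad's outline to push it in. The tray is let go at 0.004 to 0.005. This tells the travel only, not where the pad is.
- tray (a joint): How far the tray has slid out towards the unit's -x, m: 0 shut and held by the catch, 0.05 fully sprung out. Once let go a light spring pushes it out in under a second.
- tray_front (a point): Centre of the outer face of the tray's plain front plate (440 mm wide, 68 mm high); moves with the tray.
- bowl: Bystander: loose steel food bowl, 116 mm across, 42 mm high, on the rear half of the unit's top. Origin: centre of its underside.
- jar: Bystander: loose empty open glass treat jar, 72 mm across, 95 mm high, on the rear half of the unit's top. Origin: centre of its underside.
- bone: Bystander: loose hard silicone chew bone, about 100 (y) x 46 x 24 mm high, on the rear half of the unit's top. Origin: centre of its underside.
- comb: Bystander: loose blue plastic comb, 160 (y) x 32 x 7 mm high, lying flat on the front strip of the unit's top, before the window. Origin: middle of its underside.

How it is judged:
By the outcome, as a careful person would: the job done as asked, in the order asked, and still so for the second after the job is handed in, with the robot touching nothing.
It also fails if it takes over 48 s, if anything falls off the work surface, if the arm or the gripper's body presses on something with over 40 N, if the wrist force passes 120 N, or if a joint passes its speed limit or range.

## Working session

There is one attempt and no reset: what is moved stays moved. The work goes in short steps, Python scripts to look and compute and a shell command to move; the robot and the scene stay as the last step left them, time stands still between calls to the robot, and variables do not carry over. Pictures are saved under pics/ and viewed, and the job is handed in when it is done.

```bash
mkdir -p pics; python3 - <<'E'
from bench import r
import cv2,numpy as np
o=r.get_obs()
print({k:np.round(v,3).tolist() for k,v in o.items()})
for n in("side","top"):
    p,d=r.grab_frame(n); cv2.imwrite(f"pics/{n}0.png",p[:,:,::-1]); np.save(f"{n}0.npy",d); c=r.get_calibration(n); print(n,c)
E
```

```text
{'clock': 0.0, 'joints': [-1.352, 0.478, 0.022, 1.556, -0.011, 1.109, -0.083], 'qvel': [0.001, 0.0, -0.0, -0.001, 0.001, 0.001, -0.002], 'tau': [-0.0, -59.645, 1.607, -28.12, 0.012, 0.01, -0.0], 'tcp_pos': [0.217, 0.639, 0.303], 'orientation': [-0.511, -3.1, 0.003], 'contact_force': [0.043, -0.541, 0.592], 'moment': [-0.017, 0.02, 0.028], 'grip_width': 0.085}
side {'vertical_fov': 46.861587745905894, 'cx': 250.57533466015187, 'cy': 191.3716452280693, 'R': array([[ 0.94822098, -0.31760724,  0.00161514],
       [-0.25143465, -0.75374938, -0.60715935],
       [ 0.19405562,  0.57531514, -0.79457845]]), 't': array([-0.54166627,  0.21416354,  0.73819143])}
top {'vertical_fov': 50.83715545848165, 'cx': 256.98764127995344, 'cy': 190.869383286535, 'R': array([[-0.00748883, -0.99992028, -0.01016577],
       [-0.98256586,  0.00924663, -0.18568474],
       [ 0.18576393,  0.00859798, -0.98255679]]), 't': array([0.02789216, 0.59351613, 0.82916754])}
```

View pics/side0.png

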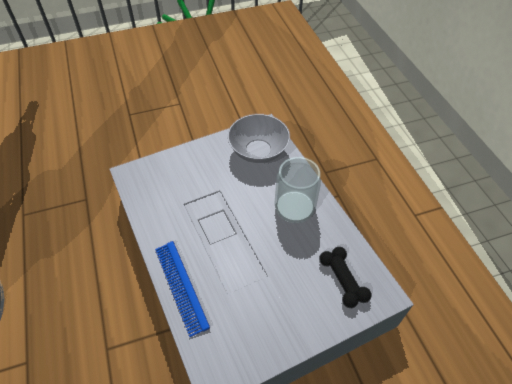

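View pics/top0.png

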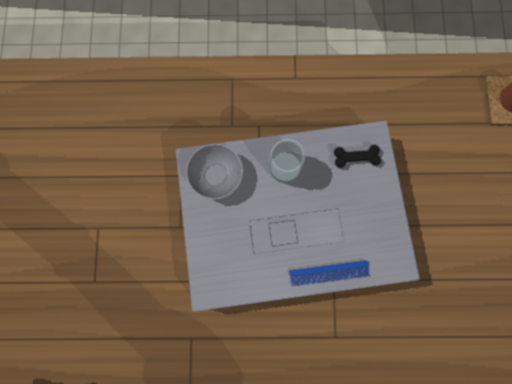

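Both views show a square outline in the window's left half: top at about (284,233), side at about (217,227). I'll enlarge it and measure.

```bash
cat > h.py <<'E'
from bench import r
import numpy as np
def ray(n,u,v,z):
    c=r.get_calibration(n); f=192/np.tan(np.radians(c["vertical_fov"]/2))
    R,t=np.array(c["R"]),np.array(c["t"]); C=-R.T@t
    d=R.T@np.array([(u-c["cx"])/f,(v-c["cy"])/f,1]); return C+d*(z-C[2])/d[2]
def proj(n,X):
    c=r.get_calibration(n); f=192/np.tan(np.radians(c["vertical_fov"]/2))
    q=np.array(c["R"])@X+np.array(c["t"]); return np.array([c["cx"]+f*q[0]/q[2],c["cy"]+f*q[1]/q[2]])
E
python3 - <<'E'
from h import *
import cv2
a=cv2.imread("pics/top0.png")[195:265,235:360]; b=cv2.imread("pics/side0.png")[180:300,170:280]
def s(i,w): 
    i=cv2.resize(i,None,fx=w/i.shape[1],fy=w/i.shape[1],interpolation=cv2.INTER_CUBIC); return cv2.createCLAHE(3).apply(cv2.cvtColor(i,cv2.COLOR_BGR2GRAY))
cv2.imwrite("pics/ta.png",s(a,800)); cv2.imwrite("pics/sa.png",s(b,540))
for n in("unit","window","bowl","jar","bone","comb"):
    for cam in("top",):
        for m in r.masks_of(n,cam)[:2]:
            at=m["at"]; print(n,cam,round(m["p"],2),at, np.round(ray(cam,*at,0.09),3))
            if n=="unit" and m["p"]>.5:
                k=m["pixels"].astype(np.uint8); 
                cs,_=cv2.findContours(k,0,2); c=max(cs,key=cv2.contourArea)
                ap=cv2.approxPolyDP(cv2.convexHull(c),6,True)[:,0]; 
                for q in ap: print(q,np.round(ray(cam,*q,0.09),3))
print(r.get_obs()["clock"])
E
```

```text
unit top 0.68 [296.0, 212.3] [ 0.541 -0.058  0.09 ]
[386 122] [ 0.736 -0.258  0.09 ]
[417 278] [ 0.406 -0.298  0.09 ]
[192 309] [0.348 0.154 0.09 ]
[177 148] [0.683 0.194 0.09 ]
bowl top 0.73 [215.2, 172.2] [0.628 0.111 0.09 ]
jar top 0.79 [286.1, 157.4] [ 0.659 -0.04   0.09 ]
bone top 0.87 [356.6, 154.0] [ 0.665 -0.191  0.09 ]
comb top 0.86 [330.5, 271.9] [ 0.419 -0.125  0.09 ]
0.4
```

View pics/ta.png

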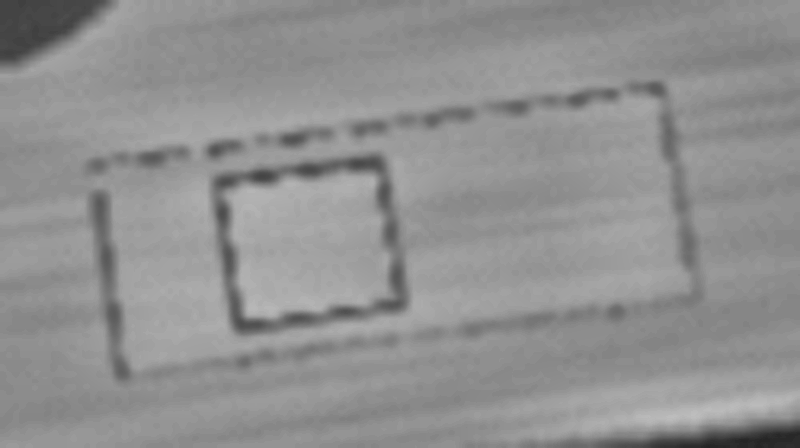

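View pics/sa.png

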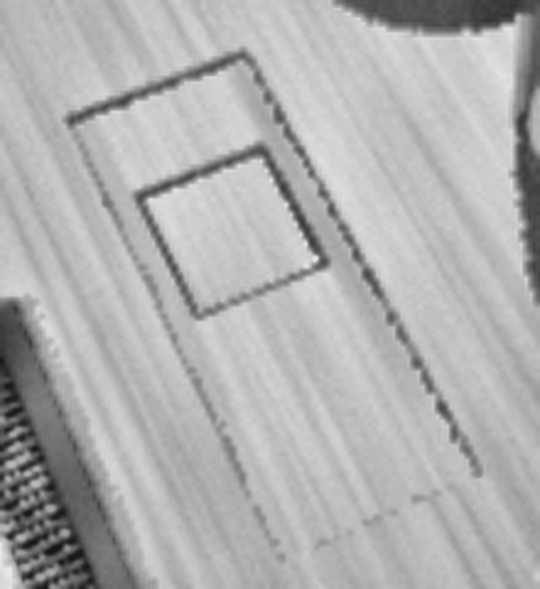

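One pad only shows: in the enlarged top crop its corners are (218,180), (382,160), (402,305) and (238,328). In the side crop they are (140,193), (263,150), (327,265) and (200,316).

```bash
python3 - <<'E'
from h import *
T=np.array([(218,180),(382,160),(402,305),(238,328)])/6.4+[235-.4,195-.4]
S=np.array([(140,193),(263,150),(327,265),(200,316)])/4.909+[170-.4,180-.4]
W=np.array([(92,163),(662,88),(698,298),(122,376)])/6.4+[235-.4,195-.4]
for n,P in(("top",T),("side",S),("top",W)):
    Q=np.array([ray(n,*p,0.0875) for p in P]); print(n,np.round(Q[:,:2],4).tolist(),Q.mean(0).round(4), np.linalg.norm(Q-np.roll(Q,-1,0),axis=1).round(4))
d=np.load("top0.npy"); 
U=np.array([[386,122],[417,278],[192,309],[177,148]])
Q=np.array([ray("top",*p,0.09) for p in U]);print(np.linalg.norm(Q-np.roll(Q,-1,0),axis=1), Q.mean(0), np.degrees(np.arctan2(*(Q[0]-Q[1])[[1,0]])),np.degrees(np.arctan2(*(Q[0]-Q[3])[[1,0]])))
c=r.get_calibration("top"); f=192/np.tan(np.radians(c["vertical_fov"]/2))
for u,v in((284,233),(320,230),(300,290)):
    q=np.array([(u-c["cx"])/f,(v-c["cy"])/f,1])*np.median(d[v-3:v+4,u-3:u+4]); print((np.array(c["R"]).T@(q-c["t"])).round(4))
from scipy.spatial.transform import Rotation as R
print(R.from_rotvec(r.get_obs()["orientation"]).as_matrix().round(3))
E
```

```text
top [[0.5201, -0.0012], [0.5262, -0.0545], [0.4793, -0.0598], [0.4724, -0.007]] [ 0.4995 -0.0306  0.0875] [0.0537 0.0472 0.0533 0.0481]
side [[0.4743, -0.007], [0.52, -0.003], [0.5272, -0.0556], [0.481, -0.0613]] [ 0.5006 -0.0317  0.0875] [0.0459 0.0531 0.0466 0.0547]
top [[0.526, 0.0398], [0.549, -0.1464], [0.4808, -0.1549], [0.4574, 0.0304]] [ 0.5033 -0.0578  0.0875] [0.1876 0.0687 0.1868 0.0692]
[0.33323448 0.45605524 0.33669108 0.45523025] [ 0.54331992 -0.05205891  0.09      ] 6.931416480679996 -83.22106810850836
[ 0.4987 -0.0327  0.086 ]
[ 0.5041 -0.1072  0.0873]
[ 0.3838 -0.0623  0.0901]
[[-0.947  0.321 -0.   ]
 [ 0.321  0.947 -0.   ]
 [ 0.    -0.    -1.   ]]
```

Pad centre is about (0.500, -0.031). The two cameras agree within 1 mm, the size matches 46 × 52 mm, and the depth puts it about 1.4 mm below the panel. The unit's yaw is about +6.9°. I'll move over it with the fingers shut, turning the jaws +0.445 rad onto the unit's y.

```bash
python3 -m handwheel '[[[0.0142,-0.0335,0,0,0,0.0445,0],[0.0142,-0.0335,0,0,0,0.0445,0],[0.0142,-0.0335,0,0,0,0.0445,0],[0.0142,-0.0335,0,0,0,0.0445,0],[0.0142,-0.0335,0,0,0,0.0445,0],[0.0142,-0.0335,0,0,0,0.0445,0],[0.0142,-0.0335,0,0,0,0.0445,0],[0.0142,-0.0335,0,0,0,0.0445,0],[0.0142,-0.0335,0,0,0,0.0445,0],[0.0142,-0.0335,0,0,0,0.0445,0]]]' 20
```

```text
clock: 1.23
tcp_pos: [0.3591, 0.3025, 0.3042]
orientation: [-0.189, 3.135, 0.001]
contact_force: [1.3, 0.2, 0.3]
grip_width: 0.0004
```

```bash
python3 -m handwheel '[[[0.0142,-0.0335,0,0,0,0,0],[0.0142,-0.0335,0,0,0,0,0],[0.0142,-0.0335,0,0,0,0,0],[0.0142,-0.0335,0,0,0,0,0],[0.0142,-0.0335,0,0,0,0,0],[0.0142,-0.0335,0,0,0,0,0],[0.0142,-0.0335,0,0,0,0,0],[0.0142,-0.0335,0,0,0,0,0],[0,0,0,0,0,0,0],[0,0,0,0,0,0,0]]]'
```

```text
clock: 2.07
tcp_pos: [0.4728, 0.0343, 0.3041]
orientation: [-0.178, 3.136, -0.0]
contact_force: [0.3, -0.1, 0.2]
grip_width: 0.0
```

```bash
python3 -m handwheel '[[[0.0136,-0.0327,0,0,0,0,0],[0.0136,-0.0326,0,0,0,0,0],[0,0,-0.03,0,0,0,0],[0,0,-0.03,0,0,0,0],[0,0,-0.03,0,0,0,0],[0,0,-0.02,0,0,0,0],[0,0,0,0,0,0,0],[0,0,0,0,0,0,0]]]'; python3 - <<'E'
from h import *
import cv2
for n in("side","top"):
    p,d=r.grab_frame(n); cv2.imwrite(f"pics/{n}1.png",p[:,:,::-1])
a=cv2.imread("pics/side1.png")[100:320,130:380]; cv2.imwrite("pics/s1z.png",cv2.resize(a,None,fx=2.6,fy=2.6))
E
```

```text
clock: 2.73
tcp_pos: [0.4989, -0.0278, 0.1935]
orientation: [0.188, -3.134, -0.0]
contact_force: [0.7, -0.7, 0.1]
grip_width: -0.0003
```

View pics/s1z.png

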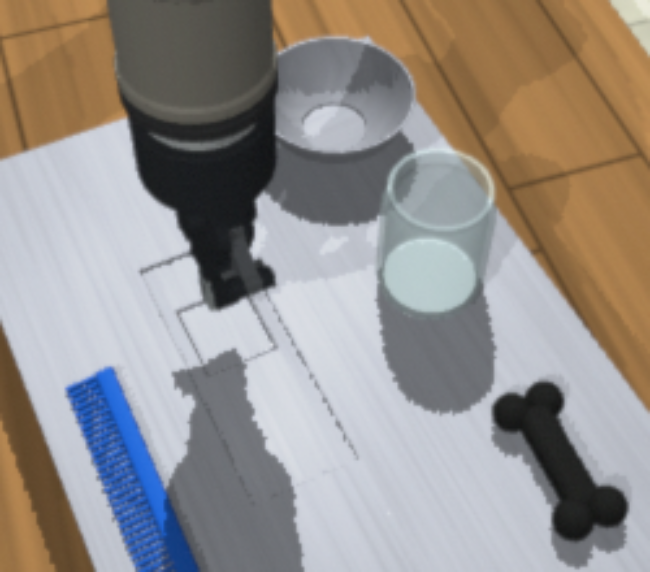

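The side view shows the closed tips above the pad (crop about (230,290)) and nothing in the way. I'll correct y by -3 mm and go down gently.

```bash
python3 -m handwheel '[[[0.001,-0.003,-0.01,0,0,0,0],[0,0,-0.006,0,0,0,0],[0,0,-0.004,0,0,0,0],[0,0,-0.004,0,0,0,0],[0,0,-0.004,0,0,0,0],[0,0,-0.002,0,0,0,0],[0,0,0,0,0,0,0],[0,0,0,0,0,0,0]]]'
```

```text
clock: 3.5
tcp_pos: [0.5005, -0.032, 0.1638]
orientation: [0.186, -3.136, 0.0]
contact_force: [-1.0, -0.1, 0.9]
grip_width: 0.0002
```

```bash
python3 -m handwheel '[[[0,0,-0.002,0,0,0,0],[0,0,-0.002,0,0,0,0],[0,0,-0.001,0,0,0,0],[0,0,0,0,0,0,0],[0,0,0,0,0,0,0]]]';python3 -m handwheel '[[[0,0,-0.001,0,0,0,0],[0,0,-0.001,0,0,0,0],[0,0,0,0,0,0,0],[0,0,0,0,0,0,0]]]'
```

```text
clock: 3.92
tcp_pos: [0.5005, -0.032, 0.1589]
orientation: [0.186, -3.136, -0.0]
contact_force: [0.5, 1.3, 0.1]
grip_width: -0.0005
clock: 4.25
tcp_pos: [0.5006, -0.032, 0.157]
orientation: [-0.186, 3.136, 0.0]
contact_force: [-0.6, 0.6, 3.0]
grip_width: 0.0003
```

Contact at about the expected height, with 3 N and giving. I'll continue.

```bash
python3 -m handwheel '[[[0,0,-0.001,0,0,0,0],[0,0,-0.001,0,0,0,0],[0,0,0,0,0,0,0],[0,0,0,0,0,0,0]]]'; python3 -m handwheel '[[[0,0,-0.001,0,0,0,0],[0,0,0,0,0,0,0],[0,0,0,0,0,0,0],[0,0,0,0,0,0,0]]]'; python3 - <<'E'
from h import *
import cv2
p,d=r.grab_frame("top"); cv2.imwrite("pics/top2.png",p[:,:,::-1])
E
```

```text
clock: 4.58
tcp_pos: [0.5005, -0.032, 0.1548]
orientation: [-0.186, 3.136, -0.0]
contact_force: [-1.2, -1.4, 4.6]
grip_width: 0.0002
clock: 4.92
tcp_pos: [0.5006, -0.032, 0.154]
orientation: [-0.185, 3.136, 0.0]
contact_force: [-1.1, 0.3, 4.4]
grip_width: 0.0001
```

View pics/top2.png

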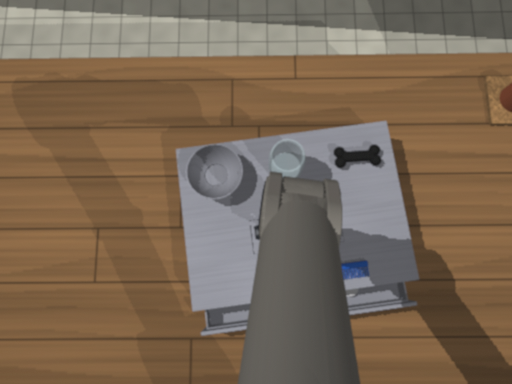

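The top view shows the tray sprung out (front plate from (203,330) to (413,305)). I'll lift off straight up, then move clear.

```bash
python3 -m handwheel '[[[0,0,0.005,0,0,0,0],[0,0,0.01,0,0,0,0],[0,0,0.025,0,0,0,0],[0,0,0.035,0,0,0,0],[0,0,0.035,0,0,0,0],[0,0,0.035,0,0,0,0],[-0.014,0.033,0,0,0,0,0],[-0.014,0.033,0,0,0,0,0],[-0.014,0.033,0,0,0,0,0],[-0.014,0.033,0,0,0,0,0]]]'; python3 -m handwheel '[[[-0.014,0.033,0,0,0,0,0],[-0.014,0.033,0,0,0,0,0],[-0.014,0.033,0,0,0,0,0],[-0.014,0.033,0,0,0,0,0],[-0.014,0.033,0,0,0,0,0],[-0.014,0.033,0,0,0,0,0],[-0.014,0.033,0,0,0,0,0],[-0.014,0.033,0,0,0,0,0],[0,0,0,0,0,0,0],[0,0,0,0,0,0,0]]]'; python3 - <<'E'
from h import *
import cv2
p,d=r.grab_frame("top"); cv2.imwrite("pics/top3.png",p[:,:,::-1])
for n in("bowl","jar","bone","comb","tray_front"):
    for m in r.masks_of(n,"top")[:1]: print(n,round(m["p"],2),m["at"],ray("top",*m["at"],.09).round(3))
E
```

```text
clock: 5.8
tcp_pos: [0.4435, 0.101, 0.2998]
orientation: [-0.184, 3.135, 0.001]
contact_force: [1.2, 0.2, -0.3]
grip_width: -0.0004
clock: 6.63
tcp_pos: [0.3312, 0.3656, 0.2992]
orientation: [-0.192, 3.136, 0.0]
contact_force: [1.6, -0.7, 0.3]
grip_width: -0.0002
bowl 0.56 [214.4, 170.7] [0.632 0.113 0.09 ]
jar 0.65 [286.0, 158.8] [ 0.656 -0.04   0.09 ]
bone 0.96 [354.4, 153.9] [ 0.666 -0.186  0.09 ]
comb 0.96 [329.1, 271.7] [ 0.419 -0.122  0.09 ]
```

View pics/top3.png

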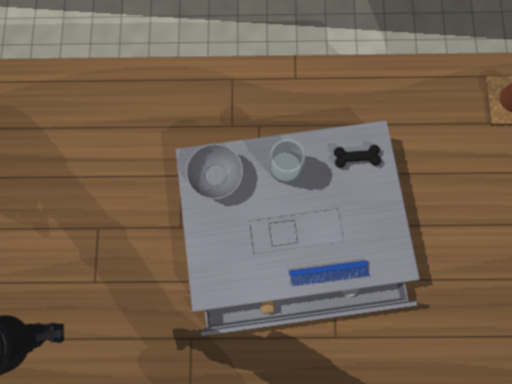

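The tray is out, its front plate running (203,332) to (415,306), the arm is clear at lower left, and all four things look unmoved. One numeric check before handing in.

```bash
python3 - <<'E'
from h import *
import cv2
a=cv2.imread("pics/top0.png",0).astype(int);b=cv2.imread("pics/top3.png",0).astype(int)
for n,(u0,u1,v0,v1) in dict(bowl=(185,245,142,202),jar=(266,308,134,184),bone=(330,384,142,170),comb=(286,372,258,288)).items():
    print(n,abs(a-b)[v0:v1,u0:u1].max(),abs(a-b)[v0:v1,u0:u1].mean().round(2), cv2.phaseCorrelate(a[v0:v1,u0:u1].astype(float),b[v0:v1,u0:u1].astype(float))[0])
P=ray("top",309,319,.073); x=np.array([np.cos(.121),np.sin(.121),0]); print("front along unit x:",(P-ray("top",304.5,294,.09))@x)
E
```

```text
bowl 3 0.71 (-0.05198655056704027, -0.010546956661134033)
jar 3 0.73 (0.4919776876956625, -0.046630789845774956)
bone 5 0.82 (0.07650034481657642, -0.08660064720619332)
comb 7 0.72 (0.018487850100143532, 0.028315658463601068)
front along unit x: -0.05100688402301643
```

```bash
python3 - <<'E'
from bench import r
print(r.hand_in())
E
```

```text
the job is handed in; nothing more can be done
None
```

The tray is open and the job is handed in. I found the push pad from both cameras at about (0.500, -0.031), pressed it straight down with the closed fingertips until the tray sprang out, then lifted off and moved the arm clear.

- **Pressing:** the force was at most about 4.6 N at any reading, and the last arm move ended at 6.6 s on the clock.
- **Tray:** it measures about 51 mm out in the top picture, against 50 mm for fully out.
- **Bowl, jar, bone and comb:** the pictures before and after match to within noise (at most 7 of 255 grey levels). The image-shift check gave near zero for three of them. For the jar it read half a pixel, which I put down to noise because its pixels did not change.
- **Check that failed:** the trained network did not report the tray front in the last picture, so I measured the tray from the pixels instead.

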